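# Open the sample carousel for loading

## Robot

A 6-joint arm with a two-finger parallel gripper is mounted at the origin on the work surface. World frame = base frame: x ahead of the robot, y to its left, z up, the work surface at z = 0. Lengths are in m, angles in degrees, forces in N, time in s.
With the tool pointing down it reaches from about 0.375 to 0.9 m from the base axis. Payload 3.1 kg.
Tool frame: the origin (TCP) lies on the centre line of the jaws, within the pads' length; the fingertips stand 19 mm ahead of it and the grasp point (between the pads) is the TCP (tips_ahead is the distance from the TCP to the fingertips, in m); z points along the fingers, y is the line along which they close (so a half turn about z gives the same grasp; the last joint's range is limited). The gripper opens to 87 mm and grips with 3 to 60 N. Pads are 19 mm wide; open, the fingers measure 117 mm over their backs; the gripper's body (75 mm by 190 mm) begins 51 mm behind the grasp point.
Start: joints at [52.97, 30.224, 82.088, -0, 67.689, -10.227], TCP at [0.282, 0.558, 0.242] pointing down, gripper open.
Joint ranges: [-176.69, 176.69], [-43.24, 126.21], [12.49, 139.97], [-82, 262], [0, 151.66], [-163.58, 163.58]. Speed limits (degrees/s): [159.86, 159.86, 180, 180, 180, 180].

## Interface

Orientations are given as a 3x3 rotation matrix whose columns are the frame's x, y, z axes.
In Python, from rig import read_state, capture, hand_in, trace, landmark_of, tips_ahead gives the robot as it stands.
- The arm moves only by the shell command python3 -m jog 'ROWS'. ROWS is JSON, a list of rows, each an object of numbers: "tx", "ty", "tz": the shift along the tool's x, y, z in cm; "roll": the turn about the tool's z in rad; "jaw": the opening, from 0 (shut) to 1 (fully open). A call has 1 to 8 rows; each row shifts and turns the commanded pose from where the row before left it, along the tool's axes as they then stand; what a row does not reach is not made up. A row lasts 1/10 s, in which the tool goes at most 50 mm and 8.59 degrees, less where a joint would pass 70% of its speed; a pose out of reach is approached as far as the arm can. A call with a gripper value outside its range is refused whole. The fingers move at their own pace and stop on an object; the grip force is fixed at half the most. Time passes only in rows, so rows that do not move let the fingers close. It gives the time, the measured TCP pose, the force, the opening and the grip force at its end, in the units of the state.
- read_state(): the state, without advancing time (a new reading comes with each control period).
- capture(name): name is "scene" or "top" or "wrist"; returns a dict with "img" (384x512x3 uint8, red, green, blue), "vertical_fov" (degrees; the focal length in pixels is half the picture's height over the tangent of half this angle, whatever the lens; pixels are square), "cx", "cy" (the principal point, pixels), "k1" (the pictures are not rectified: a ray, as slopes to the right and down, at radius r is drawn at 1 + k1 r^2 times it, then the intrinsics apply), "cam_to_world" (4x4, takes a point from camera to world coordinates); the wrist camera has in their place "tool_from_camera" (4x4, takes a point from camera to tool coordinates, whose origin is the TCP and whose axes are the flange's). Camera axes: x right, y up, looking along -z (the intrinsics and any distortion apply to the point x, -y, -z); pixel columns grow to the right and rows downward; lengths in m; the calibration is good to about 2 mm. A picture is of the moment at which its call begins: read the wrist's pose just before it. There is no depth.
- hand_in(): hands the job in; it is judged then, once.
Trained networks look in the newest picture that a camera, given by its name, has taken for a name from the list of things; names that differ only in an ending like _2 or _b are one class to them, and where a whole thing is asked for, a point or a joint stands for the part that bears it (a point fixed in the world has none). Each returns a list of dicts, best first, with "p" (0 to 1); they miss things now and then, are a little off and sometimes report something else, mostly with a low value. They report only what shows in the picture. A call takes as long as a camera call. They do not tell look-alikes from the thing itself.
- trace(camera, thing): "pixels" (384x512 bool, what is visible of it) and "bbox" ([left, top, width, height] in pixels, round what is visible of it).
- landmark_of(camera, thing): "point" ([row, column] in pixels: a listed point, or the origin of a listed thing).
The state is a dict: "time_s": time; "joint_positions": joint angles; "qvel": joint speeds; "tau": joint torques, N m; "position": TCP position; "tcp_rot": TCP orientation; "force": force on the tool from outside, world axes, zero at the start; "moment": the same for the moment, N m; "opening": opening from 0.0 (shut) to 1.0 (fully open); "grasp_force": force on a finger pad.
Only numpy, scipy, OpenCV 4.12 (cv2) and the standard library are available. Lean on these libraries where they do the work, as an engineer would, in place of code of your own. Each camera call takes 0.05 s, during which the arm holds its last target. There are 200 camera calls.

## Task

A colleague is about to load samples: slide the round blue cup tray along the table, without lifting it, until it stands wholly inside the green ring, and leave it there. Then take the carousel's black cover by its orange bar, lift it straight up about 10 cm off the deck and keep it steady and level above the carousel, finishing while you still hold it in the air. Never let the cover tip, and do not disturb the other lab things.

Things in the scene. Friction and masses are not known exactly. Their poses are not given: they have to be found in the camera images.
- tray: Loose round blue tray of sample cups standing on the table: a solid disc 110 mm in diameter, 35 mm high (45 mm to the tops of the white cups on it), about 0.25 kg; slides freely. Origin at the centre of its underside.
- green_mark: Green ring marked flat on the table, inner diameter 150 mm, outer 166 mm; no height to speak of. Origin at its centre, on the table. The tray's target.
- yellow_mark: Yellow ring of the same size, marked flat on the table; not the target. It may change places with the green one.
- carousel: Fixed white module, 260 x 260 mm, flat deck 60 mm above the table; under the cover a rotor with cups (176 mm across, 34 high). A parked probe post, up to 116 mm above the deck, stands at its corner x, y = +113, +113 mm, its short arm reaching to y = +47 mm at x = +115 mm. Origin: centre of its underside, on the table; z up.
- cover: Loose black inverted pan, 210 mm across, 45 high, about 0.4 kg, over the rotor, centred on the carousel. Orange grip bar upright across its middle: 90 mm long (cover's x), 18 thick (its y), top 80 mm above the origin, 35 mm proud of the black top; balanced about its middle. Origin: centre of the lower edge, 60 mm above the table when seated; z up.
- wash_bottle: Bystander: white closed bottle with a red cap, 66 mm across, 170 tall. Standing loose on the table; origin at the centre of its underside.
- reagent_jar: Bystander: amber jar with a blue cap, 60 mm across, 80 tall. Standing loose on the table; origin at the centre of its underside.
- beaker: Bystander: empty glass beaker, 70 mm across, 90 tall. Standing loose on the table; origin at the centre of its underside.
- tip_box: Bystander: blue box of yellow pipette tips, 120 x 85 x 56 mm. Standing loose on the table; origin at the centre of its underside.
- timer: Bystander: red desk timer, 60 x 75 x 25 mm. Standing loose on the table; origin at the centre of its underside.
- sample_pot: Bystander: small white pot with a yellow cap, 44 mm across, 55 tall. Standing loose on the table; origin at the centre of its underside.
Things that resemble listed ones, but are neither listed nor needed, are in the scene too. Leave any brown, pink or turquoise look-alike of the tray alone.

How it is judged (in metres and radians):
On the way, in this order (a step that is already met when the one before it is completed fails the run):
1. the tray stands inside the green ring, left alone (horizontal distance between tray and green_mark below 0.022 m and linear speed of tray below 0.01 m/s and contact force between tray and the arm below 0.1 N and contact force between tray and the fingers below 0.1 N), for 0.2 s.
2. the cover is lifted clear and level above the carousel (z of cover in the frame of carousel between 0.13 and 0.24 m and horizontal distance between cover and carousel below 0.06 m and angle between cover's own z axis and vertical below 0.12 rad and contact force between cover and the fingers above 1 N and contact force between cover and carousel below 0.1 N), for 0.3 s.
At the end, for the whole second after the job is handed in: Tray on the table, its centre within 22 mm of the green ring's; cover held by the fingers, lower edge 70 to 180 mm above the deck, centre within 60 mm of the carousel's, level within 0.12 rad, at rest (under 0.03 m/s, 0.15 rad/s), touching the carousel nowhere (all of step 2 and horizontal distance between tray and green_mark below 0.022 m and height (world z) of tray below 0.01 m and linear speed of cover below 0.03 m/s and angular speed of cover below 0.15 rad/s); the arm keeps its last pose, push and grip.
It fails at once if the tray is lifted off the table or tipped (over 15 mm or 0.25 rad) (height (world z) of tray above 0.015 m or angle between tray's own z axis and vertical above 0.25 rad).
It fails at once if the cover tips by more than 0.25 rad (angle between cover's own z axis and vertical above 0.25 rad).
It fails at once if another lab thing is moved by more than 30 mm or knocked over (distance of any of wash_bottle, reagent_jar, beaker, tip_box, timer, sample_pot from where it was at the start of the episode above 0.03 m or angle between any of wash_bottle, reagent_jar, beaker, tip_box, timer, sample_pot's own z axis and vertical above 0.3 rad).
It also fails if it takes over 48 s, if anything falls off the work surface, if the arm or the gripper's body presses on something with over 40 N, if the wrist force passes 120 N, or if a joint passes its speed limit or range.

## Working session

There is one attempt and no reset: what is moved stays moved. The work goes in short steps, Python scripts to look and compute and a shell command to move; the robot and the scene stay as the last step left them, time stands still between calls to the robot, and variables do not carry over. Pictures are saved under pics/ and viewed, at most 10 in all, crops included, and the job is handed in when it is done.

```bash
mkdir -p pics
cat > h.py <<'E'
import numpy as np, cv2
from rig import *
def px2world(c,row,col,z,M=None):
    M=c["cam_to_world"] if M is None else M
    M=np.array(M)
    f=192/np.tan(np.radians(c["vertical_fov"])/2)
    d=np.array([(col-c["cx"])/f,(row-c["cy"])/f]); u=d.copy()
    for _ in range(20): u=d/(1+c["k1"]*(u@u))
    r=M[:3,:3]@np.array([u[0],-u[1],-1]); o=M[:3,3]
    return o+r*(z-o[2])/r[2]
def save(c,n): cv2.imwrite("pics/"+n,c["img"][:,:,::-1])
E
python3 - <<'E'
from h import *
s=read_state(); print(s["time_s"],s["position"],s["tcp_rot"],tips_ahead)
c=capture("top"); save(c,"top1.png"); print(c["cam_to_world"])
Z=dict(tray=0,green_mark=0,yellow_mark=0,carousel=0,cover=.06)
for t in "tray green_mark yellow_mark carousel cover wash_bottle reagent_jar beaker tip_box timer sample_pot".split():
    for l in landmark_of("top",t)[:3]:
        r,k=l["point"]; print(t,round(l["p"],2),np.round(l["point"]),np.round(px2world(c,r,k,Z.get(t,0)),3))
c=capture("scene"); save(c,"scene1.png")
E
```

```text
0.0 [0.2814008  0.55732491 0.240593  ] [[-8.92556715e-01  4.50933446e-01 -1.23984324e-03]
 [ 4.50935017e-01  8.92555197e-01 -1.68257972e-03]
 [ 3.47897060e-04 -2.06088656e-03 -9.99997816e-01]] 0.019
[[ 0.02680707  0.9940053  -0.10599455  0.35648647]
 [-0.99962976  0.02616137 -0.00747772 -0.03088834]
 [-0.00465993  0.10615576  0.99433859  1.83357452]
 [ 0.          0.          0.          1.        ]]
tray 0.88 [257. 369.] [ 0.301 -0.498  0.   ]
tray 0.87 [179. 361.] [ 0.613 -0.464  0.   ]
tray 0.77 [212. 330.] [ 0.478 -0.338  0.   ]
green_mark 0.72 [171. 280.] [ 0.637 -0.132  0.   ]
yellow_mark 0.66 [219. 283.] [ 0.444 -0.146  0.   ]
yellow_mark 0.59 [187. 121.] [0.557 0.516 0.   ]
cover 0.56 [185. 188.] [0.565 0.232 0.06 ]
wash_bottle 0.64 [190. 122.] [0.541 0.51  0.   ]
reagent_jar 0.73 [151. 330.] [ 0.728 -0.334  0.   ]
reagent_jar 0.37 [225. 117.] [0.398 0.524 0.   ]
beaker 0.58 [252. 160.] [0.295 0.343 0.   ]
tip_box 0.77 [136. 289.] [ 0.784 -0.167  0.   ]
timer 0.81 [231. 118.] [0.374 0.518 0.   ]
sample_pot 0.45 [146. 247.] [0.74  0.005 0.   ]
```

View pics/top1.png

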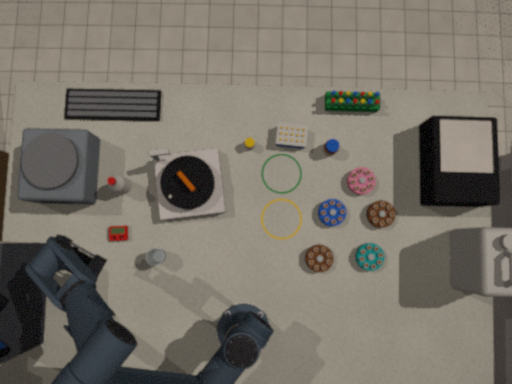

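View pics/scene1.png

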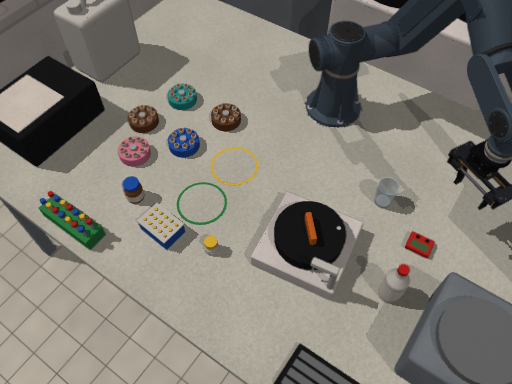

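The top view shows the blue tray at (332,212), the green ring at (281,173) and the yellow ring at (281,219). The cover is at (188,184), with its bar running from about (179,172) to (195,192). Both pictures agree on the layout. Next I measure these points more precisely.

```bash
cat > meas.py <<'E'
from h import *
def comp(mask,near):
    n,l,st,ce=cv2.connectedComponentsWithStats(mask.astype(np.uint8))
    i=min([i for i in range(1,n) if st[i,4]>15],key=lambda i:np.hypot(*(ce[i]-near)))
    return l==i
def pts(c,m,z): return np.array([px2world(c,r,k,z)[:2] for r,k in np.argwhere(m)])
def run(cam,trayz=.035):
    c=capture(cam); hsv=cv2.cvtColor(c["img"],cv2.COLOR_RGB2HSV); H,S,V=cv2.split(hsv)
    out={}
    g=(H>50)&(H<85)&(S>70)
    out["c"]=c; out["g"]=g; out["blue"]=(H>100)&(H<130)&(S>110); out["or"]=(H<18)&(S>150)&(V>110)
    return out
def circ(p):
    A=np.c_[2*p,np.ones(len(p))]; x=np.linalg.lstsq(A,(p**2).sum(1),rcond=None)[0]
    return x[:2],np.sqrt(x[2]+x[:2]@x[:2])
E
python3 - <<'E'
from meas import *
near={"top":((281,173),(332,212),(187,181)),"scene":((202,203),(183,142),(311,228))}
for cam in ("top","scene"):
    o=run(cam);c=o["c"]; G,T,B=near[cam]
    yy,xx=np.mgrid[:384,:512]
    g=o["g"]&(np.hypot(xx-G[0],yy-G[1])<32); print(cam,"green",circ(pts(c,g,0)),g.sum())
    m=comp(cv2.morphologyEx(o["blue"].astype(np.uint8),cv2.MORPH_CLOSE,np.ones((5,5))),T)
    cn=max(cv2.findContours(m.astype(np.uint8),0,1)[0],key=len)[:,0]
    p=np.array([px2world(c,y,x,.035)[:2] for x,y in cn]); print("tray mask hull@35mm",circ(p), cv2.minEnclosingCircle(p.astype(np.float32)))
    for t in trace(cam,"tray"):
        q=t["pixels"]; p=np.argwhere(q).mean(0); print(" tr",round(t["p"],2),p.round(),px2world(c,*p,.02).round(3))
    b=comp(o["or"],B); P=pts(c,b,.14); r=cv2.minAreaRect(P.astype(np.float32)); print("bar",r,b.sum())
    for n in("cover","carousel"):
      for l in landmark_of(cam,n)[:2]: print(n,l["p"],px2world(c,*l["point"],.06 if n=="cover" else 0))
    if cam=="scene":
        im=c["img"].copy(); 
        cv2.imwrite("pics/bar.png",cv2.resize(np.hstack([im[180:300,240:370],np.repeat((b[180:300,240:370,None]*255).astype(np.uint8),3,2)]),None,fx=3,fy=3)[:,:,::-1])
E
```

```text
top green (array([ 0.62913878, -0.1365489 ]), np.float64(0.07875416257662848)) 132
tray mask hull@35mm (array([ 0.4722954 , -0.33694514]), np.float64(0.05091494656616289)) ((0.47269654273986816, -0.33824843168258667), 0.054343223571777344)
 tr 0.96 [181. 360.] [ 0.605 -0.456  0.02 ]
 tr 0.95 [256. 370.] [ 0.303 -0.493  0.02 ]
 tr 0.91 [214. 380.] [ 0.471 -0.535  0.02 ]
 tr 0.88 [258. 319.] [ 0.291 -0.291  0.02 ]
 tr 0.77 [212. 332.] [ 0.473 -0.342  0.02 ]
bar ((0.5717210173606873, 0.2304498255252838), (0.0875888392329216, 0.017854612320661545), 42.14547348022461) 112
cover 0.8 [0.56726337 0.23083558 0.06      ]
carousel 0.49 [ 0.77721752 -0.16715044  0.        ]
scene green (array([ 0.62886956, -0.13777988]), np.float64(0.07879588479682678)) 289
tray mask hull@35mm (array([ 0.48502846, -0.32900814]), np.float64(0.05855933082978613)) ((0.4853852391242981, -0.33203157782554626), 0.06654556840658188)
 tr 0.95 [142. 183.] [ 0.477 -0.339  0.02 ]
 tr 0.87 [ 96. 181.] [ 0.303 -0.494  0.02 ]
 tr 0.86 [151. 133.] [ 0.607 -0.459  0.02 ]
 tr 0.77 [117. 226.] [ 0.293 -0.29   0.02 ]
 tr 0.69 [118. 143.] [ 0.472 -0.539  0.02 ]
bar ((0.5781804919242859, 0.23245245218276978), (0.0968652218580246, 0.02155708149075508), 41.986724853515625) 210
cover 0.92 [0.57091722 0.22995445 0.06      ]
```

```bash
cat > plan.py <<'E'
import sys,json
from h import *
# waypoints x,y,z,yaw(deg),step(cm)
def plan(wps):
    s=read_state(); R=np.array(s["tcp_rot"]); p=np.array(s["position"]); 
    yaw=np.arctan2(R[1,0],R[0,0]); rows=[]
    for x,y,z,yw,st in wps:
        d0=np.array([x,y,z])-p; dy=(np.radians(yw)-yaw+np.pi)%(2*np.pi)-np.pi
        n=max(1,int(np.ceil(max(np.linalg.norm(d0)*100/st,abs(dy)/.13)))); t=np.array([x,y,z])
        for i in range(n):
            ax=np.array([[np.cos(yaw),np.sin(yaw),0],[np.sin(yaw),-np.cos(yaw),0],[0,0,-1]]).T
            d=np.round(ax.T@((t-p)/(n-i))*100,1); r=round(-((np.radians(yw)-yaw+np.pi)%(2*np.pi)-np.pi)/(n-i),2)
            p=p+ax@d/100; yaw-=r
            o={k:float(v) for k,v in zip(("tx","ty","tz","roll"),(*d,r)) if v}
            rows.append(o)
    for i in range(0,len(rows),8): print(json.dumps(rows[i:i+8]))
    print(p,np.degrees(yaw))
plan(json.loads(sys.argv[1]))
E
python3 plan.py '[[0.45,0.30,0.24,125,4],[0.52,-0.05,0.24,90,4],[0.428,-0.398,0.2,52.5,4]]'
```

```text
[{"tx": -3.3, "ty": -1.9, "roll": 0.06}, {"tx": -3.4, "ty": -1.7, "roll": 0.06}, {"tx": -3.5, "ty": -1.5, "roll": 0.06}, {"tx": -3.6, "ty": -1.3, "roll": 0.06}, {"tx": -3.7, "ty": -1.1, "roll": 0.06}, {"tx": -3.8, "ty": -0.9, "tz": 0.1, "roll": 0.06}, {"tx": -3.8, "ty": -0.6, "roll": 0.07}, {"tx": -3.9, "ty": -0.4, "tz": 0.1, "roll": 0.06}]
[{"tx": -3.6, "ty": -1.6, "roll": 0.07}, {"tx": -3.7, "ty": -1.3, "roll": 0.07}, {"tx": -3.8, "ty": -1.1, "roll": 0.07}, {"tx": -3.9, "ty": -0.8, "roll": 0.07}, {"tx": -3.9, "ty": -0.5, "roll": 0.07}, {"tx": -4.0, "ty": -0.3, "roll": 0.07}, {"tx": -4.0, "roll": 0.06}, {"tx": -4.0, "ty": 0.3, "roll": 0.07}]
[{"tx": -3.9, "ty": 0.5, "roll": 0.06}, {"tx": -3.5, "ty": -0.9, "tz": 0.4, "roll": 0.07}, {"tx": -3.5, "ty": -0.7, "tz": 0.4, "roll": 0.07}, {"tx": -3.6, "ty": -0.4, "tz": 0.4, "roll": 0.06}, {"tx": -3.6, "ty": -0.2, "tz": 0.4, "roll": 0.07}, {"tx": -3.6, "tz": 0.4, "roll": 0.06}, {"tx": -3.6, "ty": 0.2, "tz": 0.4, "roll": 0.07}, {"tx": -3.6, "ty": 0.5, "tz": 0.4, "roll": 0.06}]
[{"tx": -3.5, "ty": 0.7, "tz": 0.4, "roll": 0.07}, {"tx": -3.4, "ty": 1.0, "tz": 0.4, "roll": 0.06}, {"tx": -3.4, "ty": 1.2, "tz": 0.4, "roll": 0.07}]
[ 0.42858396 -0.39798088  0.19957197] 52.35394054253079
```

```bash
python3 -m jog '[{"tx": -3.3, "ty": -1.9, "roll": 0.06}, {"tx": -3.4, "ty": -1.7, "roll": 0.06}, {"tx": -3.5, "ty": -1.5, "roll": 0.06}, {"tx": -3.6, "ty": -1.3, "roll": 0.06}, {"tx": -3.7, "ty": -1.1, "roll": 0.06}, {"tx": -3.8, "ty": -0.9, "tz": 0.1, "roll": 0.06}, {"tx": -3.8, "ty": -0.6, "roll": 0.07}, {"tx": -3.9, "ty": -0.4, "tz": 0.1, "roll": 0.06}]' && python3 -m jog '[{"tx": -3.6, "ty": -1.6, "roll": 0.07}, {"tx": -3.7, "ty": -1.3, "roll": 0.07}, {"tx": -3.8, "ty": -1.1, "roll": 0.07}, {"tx": -3.9, "ty": -0.8, "roll": 0.07}, {"tx": -3.9, "ty": -0.5, "roll": 0.07}, {"tx": -4.0, "ty": -0.3, "roll": 0.07}, {"tx": -4.0, "roll": 0.06}, {"tx": -4.0, "ty": 0.3, "roll": 0.07}]' && python3 -m jog '[{"tx": -3.9, "ty": 0.5, "roll": 0.06}, {"tx": -3.5, "ty": -0.9, "tz": 0.4, "roll": 0.07}, {"tx": -3.5, "ty": -0.7, "tz": 0.4, "roll": 0.07}, {"tx": -3.6, "ty": -0.4, "tz": 0.4, "roll": 0.06}, {"tx": -3.6, "ty": -0.2, "tz": 0.4, "roll": 0.07}, {"tx": -3.6, "tz": 0.4, "roll": 0.06}, {"tx": -3.6, "ty": 0.2, "tz": 0.4, "roll": 0.07}, {"tx": -3.6, "ty": 0.5, "tz": 0.4, "roll": 0.06}]' && python3 -m jog '[{"tx": -3.5, "ty": 0.7, "tz": 0.4, "roll": 0.07}, {"tx": -3.4, "ty": 1.0, "tz": 0.4, "roll": 0.06}, {"tx": -3.4, "ty": 1.2, "tz": 0.4, "roll": 0.07},{},{}]'
python3 plan.py '[[0.428,-0.398,0.06,52.5,3],[0.428,-0.398,0.033,52.5,1.5]]'
```

```text
[{"tx": -1.7, "ty": -2.4, "tz": 0.6, "roll": 0.05}, {"tx": -1.8, "ty": -2.3, "tz": 0.5, "roll": 0.05}, {"tx": -1.9, "ty": -2.2, "tz": 0.6, "roll": 0.05}, {"tx": -2.0, "ty": -2.1, "tz": 0.5, "roll": 0.05}, {"tx": -2.1, "ty": -2.0, "tz": 0.6, "roll": 0.05}, {"tx": -2.2, "ty": -1.9, "tz": 0.5, "roll": 0.05}, {"tx": -2.3, "ty": -1.8, "tz": 0.6, "roll": 0.05}, {"tx": -2.4, "ty": -1.7, "tz": 0.5, "roll": 0.05}]
[{"tx": -2.5, "ty": -1.5, "tz": 0.6, "roll": 0.05}, {"tx": -2.6, "ty": -1.4, "tz": 0.5, "roll": 0.05}, {"tx": -2.6, "ty": -1.3, "tz": 0.6, "roll": 0.05}, {"tx": -2.7, "ty": -1.1, "tz": 0.5, "roll": 0.05}, {"tx": -2.8, "ty": -1.0, "tz": 0.6, "roll": 0.06}, {"tx": -2.8, "ty": -0.8, "tz": 0.5, "roll": 0.05}, {"tx": -2.9, "ty": -0.7, "tz": 0.6, "roll": 0.06}, {"tx": -2.9, "ty": -0.5, "tz": 0.5, "roll": 0.05}]
[{"tx": -2.9, "ty": -0.4, "tz": 0.6, "roll": 0.06}, {"tx": -2.9, "ty": -0.2, "tz": 0.5, "roll": 0.05}, {"tx": -2.9, "ty": -0.1, "tz": 0.6, "roll": 0.06}, {"tx": -2.9, "ty": 0.1, "tz": 0.5, "roll": 0.05}, {"tx": -2.9, "ty": 0.3, "tz": 0.6, "roll": 0.06}, {"tx": -2.9, "ty": 0.4, "tz": 0.5, "roll": 0.05}, {"tx": -2.9, "ty": 0.6, "tz": 0.6, "roll": 0.06}, {"tx": -2.8, "ty": 0.8, "tz": 0.5, "roll": 0.05}]
[{"tx": -2.8, "ty": 0.9, "tz": 0.6, "roll": 0.06}, {"tx": -2.7, "ty": 1.1, "tz": 0.5, "roll": 0.05}, {"tx": -2.7, "ty": 1.2, "tz": 0.6, "roll": 0.06}, {"tx": -2.6, "ty": 1.4, "tz": 0.5, "roll": 0.05}, {"tx": -2.6, "ty": 1.5, "tz": 0.6, "roll": 0.06}, {"tx": -2.4, "ty": 1.6, "tz": 0.5, "roll": 0.05}, {"tx": -2.4, "ty": 1.7, "tz": 0.6, "roll": 0.06}, {"tx": -2.3, "ty": 1.9, "tz": 0.5, "roll": 0.05}]
[{"tx": -2.1, "ty": 2.0, "tz": 0.6, "roll": 0.06}, {"tz": 1.3}, {"tz": 1.4}]
[ 0.42787445 -0.39767347  0.03257197] 52.35394054253091$[0]: bad value
```

```bash
python3 -m jog '[{"tx": -3.3, "ty": -1.9, "tz":0, "roll": 0.06, "jaw":1}]'; echo; python3 -m jog --help | head -20
```

```text
time_s: 1.15
position: [0.3013, 0.5286, 0.2417]
tcp_rot: [[-0.865, 0.501, 0.0], [0.501, 0.865, 0.003], [0.001, 0.003, -1.0]]
force: [0.7, -0.4, 0.7]
opening: 0.996
grasp_force: 0.0
invalid input: not JSON, or not a number
```

```bash
sed -i 's/o={k.*/o=dict(zip(("tx","ty","tz","roll","jaw"),[float(v) for v in d]+[float(r),JAW]))/; s/^import sys,json/import sys,json\nJAW=1/' plan.py
python3 -m jog '[{"tx":-3.4,"ty":-1.7,"tz":0,"roll":0.06,"jaw":1},{"tx":-3.5,"ty":-1.5,"tz":0,"roll":0.06,"jaw":1},{"tx":-3.6,"ty":-1.3,"tz":0,"roll":0.06,"jaw":1},{"tx":-3.7,"ty":-1.1,"tz":0,"roll":0.06,"jaw":1},{"tx":-3.8,"ty":-0.9,"tz":0,"roll":0.06,"jaw":1},{"tx":-3.8,"ty":-0.6,"tz":0,"roll":0.07,"jaw":1},{"tx":-3.9,"ty":-0.4,"tz":0,"roll":0.06,"jaw":1}]' &&
python3 -m jog '[{"tx":-3.6,"ty":-1.6,"tz":0,"roll":0.07,"jaw":1},{"tx":-3.7,"ty":-1.3,"tz":0,"roll":0.07,"jaw":1},{"tx":-3.8,"ty":-1.1,"tz":0,"roll":0.07,"jaw":1},{"tx":-3.9,"ty":-0.8,"tz":0,"roll":0.07,"jaw":1},{"tx":-3.9,"ty":-0.5,"tz":0,"roll":0.07,"jaw":1},{"tx":-4,"ty":-0.3,"tz":0,"roll":0.07,"jaw":1},{"tx":-4,"ty":0,"tz":0,"roll":0.06,"jaw":1},{"tx":-4,"ty":0.3,"tz":0,"roll":0.07,"jaw":1}]' 
python3 plan.py '[[0.428,-0.398,0.2,52.5,4]]'
```

```text
time_s: 1.85
position: [0.4505, 0.2986, 0.2418]
tcp_rot: [[-0.573, 0.819, 0.001], [0.819, 0.573, 0.0], [-0.0, 0.001, -1.0]]
force: [0.7, 0.4, -0.3]
opening: 1.001
grasp_force: 0.0
time_s: 2.65
position: [0.5124, -0.013, 0.2418]
tcp_rot: [[-0.06, 0.998, 0.001], [0.998, 0.06, -0.0], [-0.0, 0.001, -1.0]]
force: [0.7, 0.1, 0.7]
opening: 0.999
grasp_force: 0.0
[{"tx": -3.8, "ty": -1.1, "tz": 0.4, "roll": 0.07, "jaw": 1}, {"tx": -3.9, "ty": -0.8, "tz": 0.4, "roll": 0.07, "jaw": 1}, {"tx": -3.9, "ty": -0.5, "tz": 0.4, "roll": 0.07, "jaw": 1}, {"tx": -3.9, "ty": -0.3, "tz": 0.4, "roll": 0.07, "jaw": 1}, {"tx": -3.9, "ty": 0.0, "tz": 0.4, "roll": 0.07, "jaw": 1}, {"tx": -3.9, "ty": 0.3, "tz": 0.4, "roll": 0.07, "jaw": 1}, {"tx": -3.9, "ty": 0.6, "tz": 0.4, "roll": 0.07, "jaw": 1}, {"tx": -3.9, "ty": 0.8, "tz": 0.5, "roll": 0.07, "jaw": 1}]
[{"tx": -3.8, "ty": 1.1, "tz": 0.4, "roll": 0.08, "jaw": 1}, {"tx": -3.7, "ty": 1.4, "tz": 0.5, "roll": 0.07, "jaw": 1}]
[ 0.42742664 -0.39809027  0.19978641] 52.76574350361835
```

Tracking is accurate.

```bash
python3 -m jog '[{"tx": -3.8, "ty": -1.1, "tz": 0.4, "roll": 0.07, "jaw": 1}, {"tx": -3.9, "ty": -0.8, "tz": 0.4, "roll": 0.07, "jaw": 1}, {"tx": -3.9, "ty": -0.5, "tz": 0.4, "roll": 0.07, "jaw": 1}, {"tx": -3.9, "ty": -0.3, "tz": 0.4, "roll": 0.07, "jaw": 1}, {"tx": -3.9, "ty": 0.0, "tz": 0.4, "roll": 0.07, "jaw": 1}, {"tx": -3.9, "ty": 0.3, "tz": 0.4, "roll": 0.07, "jaw": 1}, {"tx": -3.9, "ty": 0.6, "tz": 0.4, "roll": 0.07, "jaw": 1}, {"tx": -3.9, "ty": 0.8, "tz": 0.5, "roll": 0.07, "jaw": 1}]' >/dev/null &&
python3 -m jog '[{"tx": -3.8, "ty": 1.1, "tz": 0.4, "roll": 0.08, "jaw": 1}, {"tx": -3.7, "ty": 1.4, "tz": 0.5, "roll": 0.07, "jaw": 1},{"tx":0,"ty":0,"tz":0,"roll":0,"jaw":1},{"tx":0,"ty":0,"tz":0,"roll":0,"jaw":1}]'
python3 plan.py '[[0.428,-0.398,0.08,52.5,3],[0.428,-0.398,0.032,52.5,1.6]]'
python3 - <<'E'
from h import *
s=read_state(); c=capture("wrist"); save(c,"w1.png")
T=np.eye(4);T[:3,:3]=s["tcp_rot"];T[:3,3]=s["position"]; M=T@np.array(c["tool_from_camera"])
for t in trace("wrist","tray"):
    p=np.argwhere(t["pixels"]).mean(0); print(t["p"],t["bbox"],p.round(),px2world(c,*p,.022,M).round(3))
E
```

```text
time_s: 3.85
position: [0.4278, -0.3973, 0.1992]
tcp_rot: [[0.604, 0.797, -0.0], [0.797, -0.604, 0.001], [0.001, -0.001, -1.0]]
force: [0.1, 0.6, -0.1]
opening: 0.998
grasp_force: 0.0
[{"tx": -0.0, "ty": 0.0, "tz": 3.0, "roll": 0.0, "jaw": 1}, {"tx": -0.0, "ty": 0.0, "tz": 3.0, "roll": 0.0, "jaw": 1}, {"tx": -0.0, "ty": 0.0, "tz": 3.0, "roll": 0.0, "jaw": 1}, {"tx": -0.1, "ty": 0.1, "tz": 2.9, "roll": 0.01, "jaw": 1}, {"tx": 0.0, "ty": -0.0, "tz": 1.2, "roll": -0.0, "jaw": 1}, {"tx": 0.0, "ty": -0.0, "tz": 1.2, "roll": -0.0, "jaw": 1}, {"tx": 0.0, "ty": -0.0, "tz": 1.2, "roll": -0.0, "jaw": 1}, {"tx": 0.0, "ty": -0.0, "tz": 1.2, "roll": -0.0, "jaw": 1}]
[ 0.42804226 -0.39865539  0.03218846] 52.26743171792008
0.88 [176.2, 249.5, 95.0, 99.1] [304. 222.] [ 0.299 -0.496  0.022]
0.72 [319.1, 194.3, 107.0, 81.8] [231. 373.] [ 0.484 -0.521  0.022]
0.69 [34.3, 114.1, 115.3, 107.7] [168.  90.] [ 0.293 -0.29   0.022]
0.67 [379.8, 51.9, 124.3, 118.1] [112. 442.] [ 0.604 -0.456  0.022]
0.66 [200.8, 31.4, 122.4, 124.0] [ 94. 263.] [ 0.474 -0.34   0.022]
```

View pics/w1.png

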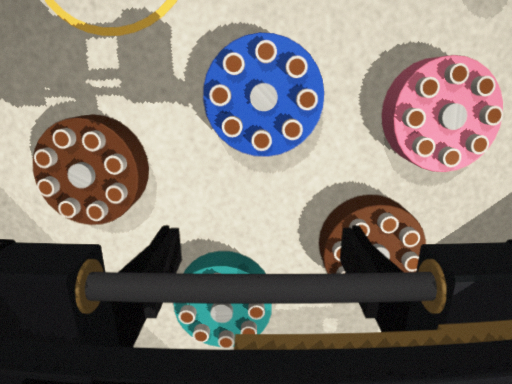

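The wrist view shows the blue tray centred at (263,94), which gives (0.474,-0.340) and agrees with the other two cameras. The fingers are clear of the look-alikes, so I'm going down.

```bash
python3 -m jog '[{"tx":0,"ty":0,"tz":3.0,"roll":0,"jaw":1},{"tx":0,"ty":0,"tz":3.0,"roll":0,"jaw":1},{"tx":0,"ty":0,"tz":3.0,"roll":0,"jaw":1},{"tx":0,"ty":0,"tz":2.9,"roll":0,"jaw":1},{"tx":0,"ty":0,"tz":1.2,"roll":0,"jaw":1},{"tx":0,"ty":0,"tz":1.2,"roll":0,"jaw":1},{"tx":0,"ty":0,"tz":1.2,"roll":0,"jaw":1},{"tx":0,"ty":0,"tz":1.2,"roll":0,"jaw":1}]' &&
python3 -m jog '[{"tx":1,"ty":0,"tz":0,"roll":0,"jaw":1},{"tx":1,"ty":0,"tz":0,"roll":0,"jaw":1},{"tx":1,"ty":0,"tz":0,"roll":0,"jaw":1},{"tx":1,"ty":0,"tz":0,"roll":0,"jaw":1},{"tx":1,"ty":0,"tz":0,"roll":0,"jaw":1},{"tx":1,"ty":0,"tz":0,"roll":0,"jaw":1},{"tx":0.5,"ty":0,"tz":0,"roll":0,"jaw":1},{"tx":0,"ty":0,"tz":0,"roll":0,"jaw":1}]'
cat > tr.py <<'E'
from h import *
s=read_state(); print(s["position"])
for cam in("top","scene"):
    c=capture(cam); 
    for t in trace(cam,"tray"):
        q=t["pixels"]; r,g,b=c["img"][q].mean(0)
        p=np.argwhere(q).mean(0); print(cam,round(t["p"],2),"BLUE" if b>1.3*max(r,g) else "",px2world(c,*p,.02).round(3),t["bbox"])
E
python3 tr.py
```

```text
time_s: 4.75
position: [0.4291, -0.3971, 0.0327]
tcp_rot: [[0.602, 0.798, 0.001], [0.798, -0.602, -0.002], [-0.001, 0.002, -1.0]]
force: [-0.5, -0.5, -0.6]
opening: 0.998
grasp_force: 0.0
time_s: 5.55
position: [0.4682, -0.344, 0.0327]
tcp_rot: [[0.602, 0.799, 0.0], [0.799, -0.602, 0.0], [0.0, 0.0, -1.0]]
force: [0.4, 0.0, -1.1]
opening: 1.002
grasp_force: 0.0
[ 0.46821621 -0.34400801  0.0327291 ]
top 0.89  [ 0.302 -0.493  0.02 ] [354.4, 241.5, 27.8, 28.6]
top 0.83  [ 0.276 -0.278  0.02 ] [305.8, 248.6, 23.8, 25.1]
top 0.67  [ 0.605 -0.459  0.02 ] [348.8, 164.8, 25.4, 28.3]
top 0.65  [ 0.472 -0.536  0.02 ] [366.2, 199.8, 26.2, 27.3]
top 0.46  [ 0.533 -0.318  0.02 ] [318.2, 193.0, 15.2, 12.1]
scene 0.73  [ 0.606 -0.458  0.02 ] [115.8, 135.3, 36.6, 31.7]
scene 0.72  [ 0.293 -0.29   0.02 ] [209.8, 105.2, 34.5, 26.2]
scene 0.65 BLUE [ 0.498 -0.308  0.02 ] [171.0, 133.6, 34.0, 32.7]
```

```bash
python3 -m jog '[{"tx":1,"ty":0,"tz":0,"roll":0,"jaw":1},{"tx":1.5,"ty":0.1,"tz":0,"roll":0,"jaw":1},{"tx":1.5,"ty":0,"tz":0,"roll":0,"jaw":1},{"tx":1.5,"ty":0.1,"tz":0,"roll":0,"jaw":1},{"tx":1.5,"ty":0,"tz":0,"roll":0,"jaw":1},{"tx":1.5,"ty":0.1,"tz":0,"roll":0,"jaw":1},{"tx":1.5,"ty":0,"tz":0,"roll":0,"jaw":1},{"tx":1.5,"ty":0,"tz":0,"roll":0,"jaw":1}]' &&
python3 -m jog '[{"tx":1.5,"ty":0,"tz":0,"roll":0,"jaw":1},{"tx":1.5,"ty":0,"tz":0,"roll":0,"jaw":1},{"tx":1.5,"ty":0,"tz":0,"roll":0,"jaw":1},{"tx":1.5,"ty":0,"tz":0,"roll":0,"jaw":1},{"tx":1.3,"ty":0,"tz":0,"roll":0,"jaw":1},{"tx":0.8,"ty":0,"tz":0,"roll":0,"jaw":1},{"tx":0.4,"ty":0,"tz":0,"roll":0,"jaw":1},{"tx":0,"ty":0,"tz":0,"roll":0,"jaw":1}]'
python3 tr.py
```

```text
time_s: 6.55
position: [0.5401, -0.2536, 0.0325]
tcp_rot: [[0.602, 0.798, -0.0], [0.798, -0.602, 0.0], [-0.0, -0.0, -1.0]]
force: [-0.5, -0.2, -0.9]
opening: 1.001
grasp_force: 0.7
time_s: 7.35
position: [0.5908, -0.1866, 0.0326]
tcp_rot: [[0.602, 0.798, 0.0], [0.798, -0.602, 0.0], [0.0, 0.0, -1.0]]
force: [-1.2, 0.3, -0.6]
opening: 0.999
grasp_force: 0.0
[ 0.59083838 -0.18663046  0.03260795]
top 0.96  [ 0.303 -0.493  0.02 ] [353.5, 240.7, 31.5, 28.3]
top 0.89  [ 0.29  -0.293  0.02 ] [304.5, 244.9, 31.2, 27.9]
top 0.81  [ 0.472 -0.535  0.02 ] [365.8, 199.3, 27.3, 27.8]
top 0.48 BLUE [ 0.63  -0.119  0.02 ] [270.9, 162.8, 12.4, 18.7]
scene 0.89  [ 0.294 -0.272  0.02 ] [214.7, 104.4, 28.5, 28.4]
scene 0.78  [ 0.606 -0.458  0.02 ] [115.6, 135.7, 34.7, 32.8]
scene 0.77  [ 0.473 -0.539  0.02 ] [125.4, 104.3, 34.9, 28.2]
scene 0.72 BLUE [ 0.619 -0.151  0.02 ] [185.1, 179.4, 27.0, 34.3]
scene 0.49  [ 0.302 -0.538  0.02 ] [168.0, 83.1, 16.4, 16.6]
```

```bash
python3 -m jog '[{"tx":0.6,"ty":0,"tz":0,"roll":0,"jaw":1},{"tx":0.6,"ty":0,"tz":0,"roll":0,"jaw":1},{"tx":0.3,"ty":0,"tz":0,"roll":0,"jaw":1},{"tx":0.2,"ty":0,"tz":0,"roll":0,"jaw":1},{"tx":0,"ty":0,"tz":0,"roll":0,"jaw":1},{"tx":-0.5,"ty":0,"tz":0,"roll":0,"jaw":1},{"tx":-1,"ty":0,"tz":0,"roll":0,"jaw":1},{"tx":-2,"ty":0,"tz":0,"roll":0,"jaw":1}]' &&
python3 -m jog '[{"tx":-3,"ty":0,"tz":0,"roll":0,"jaw":1},{"tx":-1.5,"ty":0,"tz":-1,"roll":0,"jaw":1},{"tx":0,"ty":0,"tz":-3,"roll":0,"jaw":1},{"tx":0,"ty":0,"tz":-4,"roll":0,"jaw":1},{"tx":0,"ty":0,"tz":-4,"roll":0,"jaw":1},{"tx":0,"ty":0,"tz":-4,"roll":0,"jaw":1},{"tx":0,"ty":0,"tz":-4,"roll":0,"jaw":1},{"tx":0,"ty":0,"tz":0,"roll":0,"jaw":1}]'
python3 - <<'E'
from h import *
s=read_state(); c=capture("wrist"); save(c,"w2.png")
T=np.eye(4);T[:3,:3]=s["tcp_rot"];T[:3,3]=s["position"]; M=T@np.array(c["tool_from_camera"])
for n,z in(("tray",.022),("green_mark",0)):
  for t in trace("wrist",n):
    p=np.argwhere(t["pixels"]).mean(0); print(n,t["p"],t["bbox"],px2world(c,*p,z,M).round(3))
E
python3 tr.py
python3 plan.py '[[0.54,-0.05,0.245,60,4],[0.571,0.231,0.245,42,4]]'
```

```text
time_s: 8.35
position: [0.5796, -0.2014, 0.0326]
tcp_rot: [[0.602, 0.799, 0.001], [0.799, -0.602, -0.0], [0.0, 0.0, -1.0]]
force: [0.1, -0.0, 0.3]
opening: 0.995
grasp_force: 0.0
time_s: 9.15
position: [0.5555, -0.2396, 0.2399]
tcp_rot: [[0.603, 0.797, 0.012], [0.798, -0.603, -0.008], [0.001, 0.014, -1.0]]
force: [0.6, -0.1, 0.8]
opening: 0.999
grasp_force: 0.0
tray 0.9 [365.7, 227.8, 58.2, 45.0] [ 0.629 -0.429  0.022]
tray 0.85 [311.7, 321.4, 52.5, 14.1] [ 0.503 -0.484  0.022]
tray 0.84 [195.1, 1.3, 112.1, 96.3] [ 0.626 -0.14   0.022]
tray 0.83 [111.5, 268.6, 56.7, 77.4] [ 0.306 -0.332  0.022]
green_mark 0.91 [176.7, 0.0, 157.2, 121.3] [ 0.614 -0.156  0.   ]
[ 0.55178715 -0.23718955  0.23269181]
top 0.93 BLUE [ 0.626 -0.141  0.02 ] [269.6, 163.3, 27.7, 23.9]
top 0.9  [ 0.289 -0.292  0.02 ] [307.0, 244.7, 29.6, 27.8]
top 0.78  [ 0.604 -0.459  0.02 ] [348.5, 164.1, 28.2, 25.5]
top 0.72  [ 0.471 -0.535  0.02 ] [365.8, 200.3, 28.3, 26.2]
top 0.63  [ 0.301 -0.493  0.02 ] [355.6, 243.0, 25.8, 29.7]
scene 0.94  [ 0.484 -0.544  0.02 ] [125.7, 101.7, 29.3, 32.0]
scene 0.93  [ 0.606 -0.459  0
[... 313 characters left out ...]
: -0.3, "roll": -0.02, "jaw": 1}, {"tx": 3.0, "ty": -2.2, "tz": -0.3, "roll": -0.03, "jaw": 1}, {"tx": 3.1, "ty": -2.2, "tz": -0.2, "roll": -0.02, "jaw": 1}, {"tx": 3.2, "ty": -1.4, "tz": -0.0, "roll": 0.04, "jaw": 1}, {"tx": 3.2, "ty": -1.6, "tz": -0.0, "roll": 0.04, "jaw": 1}, {"tx": 3.1, "ty": -1.7, "tz": -0.0, "roll": 0.04, "jaw": 1}]
[{"tx": 3.0, "ty": -1.8, "tz": -0.0, "roll": 0.04, "jaw": 1}, {"tx": 3.0, "ty": -1.9, "tz": -0.0, "roll": 0.04, "jaw": 1}, {"tx": 2.9, "ty": -2.0, "tz": -0.0, "roll": 0.04, "jaw": 1}, {"tx": 2.8, "ty": -2.2, "tz": -0.0, "roll": 0.04, "jaw": 1}, {"tx": 2.7, "ty": -2.3, "tz": -0.0, "roll": 0.03, "jaw": 1}]
[0.57107697 0.23147864 0.24487054] 42.033308313436855
```

View pics/w2.png

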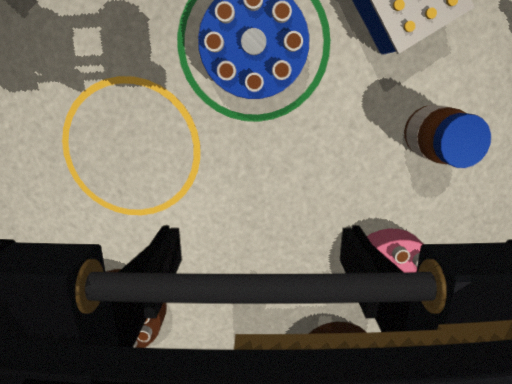

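The tray sits inside the green ring: its centre is at (253,41), the ring surrounds it, and the error is about 3 mm. Next I go to the cover, stopping 10 cm short along the bar to look.

```bash
python3 plan.py '[[0.497,0.164,0.26,42,4]]'
```

```text
[{"tx": 2.6, "ty": -2.6, "tz": -0.3, "roll": 0.02, "jaw": 1}, {"tx": 2.6, "ty": -2.6, "tz": -0.3, "roll": 0.02, "jaw": 1}, {"tx": 2.5, "ty": -2.7, "tz": -0.3, "roll": 0.02, "jaw": 1}, {"tx": 2.4, "ty": -2.7, "tz": -0.3, "roll": 0.02, "jaw": 1}, {"tx": 2.4, "ty": -2.8, "tz": -0.2, "roll": 0.02, "jaw": 1}, {"tx": 2.3, "ty": -2.9, "tz": -0.3, "roll": 0.02, "jaw": 1}, {"tx": 2.3, "ty": -2.9, "tz": -0.2, "roll": 0.01, "jaw": 1}, {"tx": 2.3, "ty": -2.9, "tz": -0.3, "roll": 0.02, "jaw": 1}]
[{"tx": 2.2, "ty": -3.0, "tz": -0.2, "roll": 0.01, "jaw": 1}, {"tx": 2.1, "ty": -3.0, "tz": -0.3, "roll": 0.02, "jaw": 1}, {"tx": 2.1, "ty": -3.0, "tz": -0.2, "roll": 0.01, "jaw": 1}]
[0.49653859 0.1641911  0.25987054] 42.03330831343686
```

```bash
python3 -m jog '[{"tx": 2.6, "ty": -2.6, "tz": -0.3, "roll": 0.02, "jaw": 1}, {"tx": 2.6, "ty": -2.6, "tz": -0.3, "roll": 0.02, "jaw": 1}, {"tx": 2.5, "ty": -2.7, "tz": -0.3, "roll": 0.02, "jaw": 1}, {"tx": 2.4, "ty": -2.7, "tz": -0.3, "roll": 0.02, "jaw": 1}, {"tx": 2.4, "ty": -2.8, "tz": -0.2, "roll": 0.02, "jaw": 1}, {"tx": 2.3, "ty": -2.9, "tz": -0.3, "roll": 0.02, "jaw": 1}, {"tx": 2.3, "ty": -2.9, "tz": -0.2, "roll": 0.01, "jaw": 1}, {"tx": 2.3, "ty": -2.9, "tz": -0.3, "roll": 0.02, "jaw": 1}]' >/dev/null &&
python3 -m jog '[{"tx": 2.2, "ty": -3.0, "tz": -0.2, "roll": 0.01, "jaw": 1}, {"tx": 2.1, "ty": -3.0, "tz": -0.3, "roll": 0.02, "jaw": 1}, {"tx": 2.1, "ty": -3.0, "tz": -0.2, "roll": 0.01, "jaw": 1},{"tx":0,"ty":0,"tz":0,"roll":0,"jaw":1},{"tx":0,"ty":0,"tz":0,"roll":0,"jaw":1},{"tx":0,"ty":0,"tz":0,"roll":0,"jaw":1}]'
python3 - <<'E'
from meas import *
s=read_state(); o=run("wrist"); c=o["c"]; save(c,"w3.png")
T=np.eye(4);T[:3,:3]=s["tcp_rot"];T[:3,3]=s["position"]; M=T@np.array(c["tool_from_camera"])
n,l,st,ce=cv2.connectedComponentsWithStats(o["or"].astype(np.uint8))
i=1+st[1:,4].argmax(); print(st[i],ce[i])
P=np.array([px2world(c,r,k,.14,M)[:2] for r,k in np.argwhere(l==i)]); print(cv2.minAreaRect(P.astype(np.float32)))
E
```

```text
time_s: 10.9
position: [0.4973, 0.163, 0.2609]
tcp_rot: [[0.743, 0.669, -0.001], [0.669, -0.743, -0.001], [-0.001, -0.0, -1.0]]
force: [-0.1, 0.6, 0.4]
opening: 1.0
grasp_force: 0.0
[ 247    0   24  120 2830] [258.66961131  58.76925795]
((0.5700956583023071, 0.23030540347099304), (0.08574375510215759, 0.017353419214487076), 42.41446304321289)
```

View pics/w3.png

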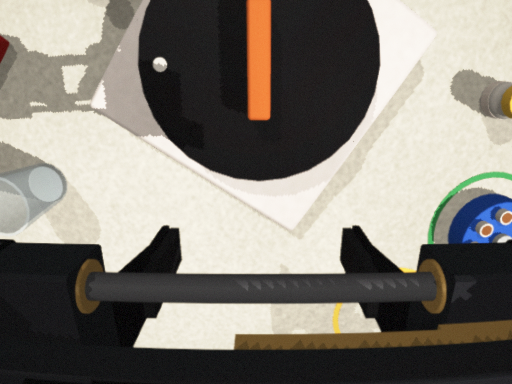

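The bar is at column 259, rows 0–120, in line with the fingers. That gives (0.572,0.232) at 42°, agreeing with the top and scene cameras. I'll move over it and descend.

```bash
python3 -m jog '[{"tx":3.4,"ty":0,"tz":0,"roll":0,"jaw":1},{"tx":3.4,"ty":-0.1,"tz":0,"roll":0,"jaw":1},{"tx":3.3,"ty":0,"tz":0,"roll":0,"jaw":1},{"tx":0,"ty":0,"tz":2.5,"roll":0,"jaw":1},{"tx":0,"ty":0,"tz":3,"roll":0,"jaw":1},{"tx":0,"ty":0,"tz":2.5,"roll":0,"jaw":1},{"tx":0,"ty":0,"tz":1.5,"roll":0,"jaw":1},{"tx":0,"ty":0,"tz":0,"roll":0,"jaw":1}]' &&
python3 -m jog '[{"tx":0,"ty":0,"tz":1,"roll":0,"jaw":1},{"tx":0,"ty":0,"tz":1,"roll":0,"jaw":1},{"tx":0,"ty":0,"tz":0.8,"roll":0,"jaw":1},{"tx":0,"ty":0,"tz":0.6,"roll":0,"jaw":1},{"tx":0,"ty":0,"tz":0.3,"roll":0,"jaw":1},{"tx":0,"ty":0,"tz":0,"roll":0,"jaw":1},{"tx":0,"ty":0,"tz":0,"roll":0,"jaw":1}]'
python3 - <<'E'
from h import *
c=capture("scene"); cv2.imwrite("pics/s2.png",cv2.resize(c["img"][150:310,220:400],None,fx=3,fy=3)[:,:,::-1])
E
```

```text
time_s: 11.75
position: [0.5703, 0.2302, 0.1636]
tcp_rot: [[0.744, 0.668, -0.006], [0.668, -0.744, -0.002], [-0.006, -0.003, -1.0]]
force: [0.4, 0.7, 0.4]
opening: 1.003
grasp_force: 0.0
time_s: 12.45
position: [0.5719, 0.2322, 0.1298]
tcp_rot: [[0.743, 0.67, 0.001], [0.67, -0.743, 0.0], [0.0, 0.0, -1.0]]
force: [-0.2, -0.1, 0.2]
opening: 1.002
grasp_force: 0.0
```

View pics/s2.png

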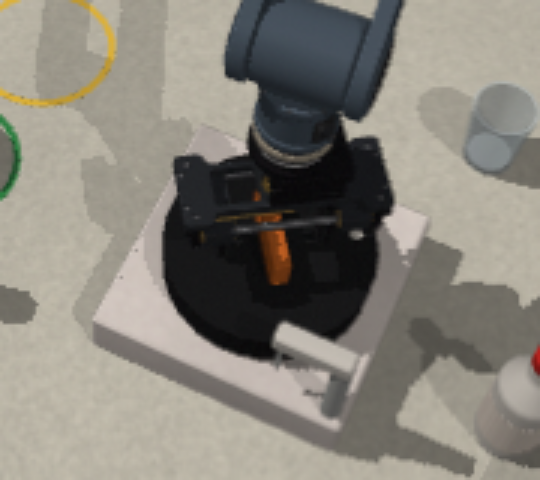

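The gripper straddles the orange bar at crop position (272,240), and the post arm is clear of it. Closing.

```bash
python3 -m jog '[{"tx":0,"ty":0,"tz":0.2,"roll":0,"jaw":0.5},{"tx":0,"ty":0,"tz":0,"roll":0,"jaw":0.3},{"tx":0,"ty":0,"tz":0,"roll":0,"jaw":0},{"tx":0,"ty":0,"tz":0,"roll":0,"jaw":0},{"tx":0,"ty":0,"tz":0,"roll":0,"jaw":0},{"tx":0,"ty":0,"tz":0,"roll":0,"jaw":0},{"tx":0,"ty":0,"tz":0,"roll":0,"jaw":0},{"tx":0,"ty":0,"tz":0,"roll":0,"jaw":0}]' 
python3 -m jog '[{"tx":0,"ty":0,"tz":0,"roll":0,"jaw":0},{"tx":0,"ty":0,"tz":0,"roll":0,"jaw":0},{"tx":0,"ty":0,"tz":0,"roll":0,"jaw":0},{"tx":0,"ty":0,"tz":0,"roll":0,"jaw":0}]'
```

```text
time_s: 13.3
position: [0.5717, 0.2321, 0.1275]
tcp_rot: [[0.743, 0.67, 0.0], [0.67, -0.743, -0.0], [0.0, 0.0, -1.0]]
force: [-0.8, -0.7, -0.3]
opening: 0.355
grasp_force: 0.0
time_s: 13.7
position: [0.5717, 0.2321, 0.1275]
tcp_rot: [[0.743, 0.67, -0.0], [0.67, -0.743, -0.0], [-0.0, -0.0, -1.0]]
force: [0.4, 0.4, -0.1]
opening: 0.205
grasp_force: 30.0
```

```bash
python3 -m jog '[{"tx":0,"ty":0,"tz":-0.3,"roll":0,"jaw":0},{"tx":0,"ty":0,"tz":-0.6,"roll":0,"jaw":0},{"tx":0,"ty":0,"tz":-0.8,"roll":0,"jaw":0},{"tx":0,"ty":0,"tz":-1,"roll":0,"jaw":0},{"tx":0,"ty":0,"tz":-1,"roll":0,"jaw":0},{"tx":0,"ty":0,"tz":-1,"roll":0,"jaw":0},{"tx":0,"ty":0,"tz":-1,"roll":0,"jaw":0},{"tx":0,"ty":0,"tz":-1,"roll":0,"jaw":0}]' &&
python3 -m jog '[{"tx":0,"ty":0,"tz":-1,"roll":0,"jaw":0},{"tx":0,"ty":0,"tz":-1,"roll":0,"jaw":0},{"tx":0,"ty":0,"tz":-0.8,"roll":0,"jaw":0},{"tx":0,"ty":0,"tz":-0.5,"roll":0,"jaw":0},{"tx":0,"ty":0,"tz":-0.3,"roll":0,"jaw":0},{"tx":0,"ty":0,"tz":0,"roll":0,"jaw":0},{"tx":0,"ty":0,"tz":0,"roll":0,"jaw":0},{"tx":0,"ty":0,"tz":0,"roll":0,"jaw":0}]'&&
python3 -m jog '[{"tx":0,"ty":0,"tz":0,"roll":0,"jaw":0},{"tx":0,"ty":0,"tz":0,"roll":0,"jaw":0},{"tx":0,"ty":0,"tz":0,"roll":0,"jaw":0},{"tx":0,"ty":0,"tz":0,"roll":0,"jaw":0}]'
python3 - <<'E'
from h import *
c=capture("scene"); cv2.imwrite("pics/s3.png",cv2.resize(c["img"][100:310,130:400],None,fx=2.8,fy=2.8)[:,:,::-1])
E
python3 tr.py | grep BLUE
```

```text
time_s: 14.5
position: [0.5717, 0.2321, 0.1957]
tcp_rot: [[0.743, 0.67, 0.0], [0.67, -0.743, 0.0], [0.0, 0.0, -1.0]]
force: [0.3, 0.3, -5.2]
opening: 0.2
grasp_force: 30.0
time_s: 15.3
position: [0.5714, 0.232, 0.23]
tcp_rot: [[0.743, 0.67, -0.001], [0.67, -0.743, -0.0], [-0.001, -0.001, -1.0]]
force: [-0.4, -0.2, -5.0]
opening: 0.202
grasp_force: 30.0
time_s: 15.7
position: [0.5717, 0.2321, 0.2305]
tcp_rot: [[0.743, 0.67, -0.0], [0.67, -0.743, -0.0], [-0.0, -0.0, -1.0]]
force: [0.3, -1.1, -4.4]
opening: 0.204
grasp_force: 30.0
top 0.91 BLUE [ 0.627 -0.139  0.02 ] [269.5, 159.5, 25.3, 27.4]
scene 0.57 BLUE [ 0.631 -0.139  0.02 ] [184.0, 183.6, 32.1, 33.4]
```

View pics/s3.png

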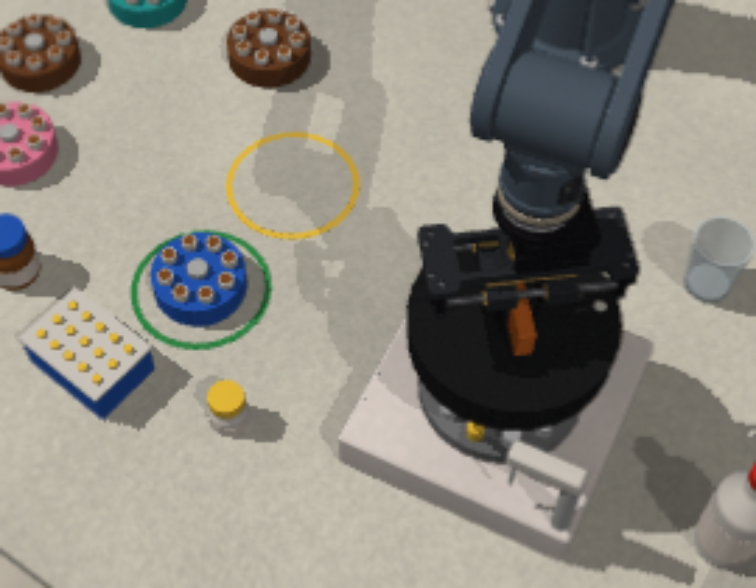

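The cover hangs level at crop position (515,330) with the rotor visible below it. The lift was 103 mm and the wrist carries about 4.5 N. The tray is in the green ring at (200,275).

```bash
python3 -c "from rig import hand_in; print(hand_in())"
```

```text
the job is handed in; nothing more can be done
None
```

The job is handed in: the blue tray stands inside the green ring, about 3 mm off centre, and the cover is held level by its bar about 10 cm above the carousel deck; the hand-in gave no verdict.

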